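# Swap the setting gauge for a blank in the right clamping station

## Task

One of the two stations on the loading fixture still holds the orange setting gauge: swing that station's lock collar fully open, put the gauge upright in the blue tray without dropping it, slide the waiting aluminium blank along the plate (do not lift it) fully home into the emptied nest, then turn the collar back to its locked mark. Leave the other station, which is already loaded and locked, and the cup, wrench, brush and carton as they are.

Things in the scene. Friction and masses are not known exactly. Their poses are not given: they have to be found in the camera images.
- fixture: Fixed aluminium plate 300 (x) x 440 (y) x 10 mm, its top (z = 10 mm) the floor the blocks slide on. Origin: centre of its underside, on the table; x points from the open front apron to two blue nests at the far end, 'left' (+y) and 'right' (-y). It does not move.
- nest_left (a point): Left nest: centre of its floor, fixture (75, 105, 10) mm; a fully home block has its origin here. Axes as the fixture. Open to the front; side walls 57 mm apart inside, 12 mm thick, 30 mm high, at fixture x 56 to 117 mm; back stop's face at x 105 mm. Flared guides 18 mm high in front of the walls, x 29 to 58 mm, 73 mm apart at the front.
- nest_right (a point): The same for the right nest: fixture (75, -105, 10) mm.
- pivot_left (a point): On the vertical axis of the left lock collar (36 mm across, z 30 to 56 mm): fixture (36, 158, 30) mm. The collar carries a yellow gate bar 12 mm thick, 70 mm long from the axis, z 32 to 60 mm. Locked, it stands 3 mm in front of a home block and its tongue reaches 9 mm over the block, 4 mm above it: the block can then be neither slid nor lifted out.
- pivot_right (a point): The same for the right collar, mirrored: fixture (36, -158, 30) mm.
- collar_left (a joint): Left lock collar's angle: 0 = locked, at a hard stop (lever over the green mark, along fixture -x; gate across the nest's mouth). Grows to a stop at 1.9 as it opens: lever swings from -x outwards to +y (white mark, 1.57), gate towards -x, clear of the mouth from 1.3. Light friction (1 N at the pin), no spring: stays where left.
- collar_right (a joint): Angle of the right lock collar: mirror image of the left one; 0 = locked, up to 1.9 open, its lever swinging from -x outwards to -y.
- collar_left_pin (a point): Middle of the exposed pin that turns the left collar: red, upright, 14 mm thick, z 46 to 90 mm above the table, this point at z 70 mm, 55 mm from the collar's axis. The lever below it is 12 mm wide, 62 mm long, its top at z 46 mm. Turns with the collar.
- collar_right_pin (a point): The same for the right collar.
- gauge: Orange setting gauge: block 60 (x) x 50 (y) x 40 mm high with an upright black stem, 16 mm thick and 36 mm tall, on the middle of its top (stem top 76 mm above its underside). Loose, about 0.3 kg. Origin: centre of its underside. Starts in one of the nests.
- loaded: Aluminium block 60 (x) x 50 (y) x 40 mm with dark holes drawn in its top, already home in the other nest; stays there. Origin: centre of its underside.
- blank: The waiting aluminium block, same as 'loaded' (60 x 50 x 40 mm, about 0.3 kg, loose), lying on the plate's front apron, somewhat turned. Origin: centre of its underside. It goes in with its x along the fixture's x, either way round.
- tray: Blue open tray 125 (x) x 105 (y) x 25 mm high, walls and floor 5 mm, fixed on the table, left or right of the fixture. Origin: centre of its underside.
- bin: Red open bin 125 x 105 x 55 mm high, fixed, on the side across from the tray; not used. Origin: centre of its underside.
- cup: Loose black cup, 52 mm across, 50 mm high, standing on the plate between the nests; origin under its centre. To be left alone.
- wrench: Loose steel wrench 170 mm long, lying in front of the fixture near the robot. To be left alone.
- brush: Loose brush 170 mm long, lying at the far left. To be left alone.
- carton: Loose cardboard carton 90 x 70 x 50 mm, at the far right; origin under its centre. To be left alone.
There are look-alikes about, which are no part of the job. Of the things that look like the gauge, the largest one is meant.

How it is judged:
By the outcome, as a careful person would: the job done as asked, in the order asked, and still so for the second after the job is handed in, with the robot touching nothing.
It also fails if it takes over 72 s, if anything falls off the work surface, if the arm or the gripper's body presses on something with over 40 N, if the wrist force passes 120 N, or if a joint passes its speed limit or range.

## Robot

A 7-joint arm with a two-finger parallel gripper is mounted at the origin on the work surface. World frame = base frame: x ahead of the robot, y to its left, z up, the work surface at z = 0. Lengths are in m, angles in rad, forces in N, time in s.
With the tool pointing down it reaches from about 0.425 to 0.975 m from the base axis. Payload 16.7 kg.
Tool frame: the origin (TCP) lies midway between the tips of the shut fingers; the grasp point (between the pads) lies 19 mm behind it (env.pinch_z is the distance from the TCP to the grasp point, in m); z points along the fingers, y is the line along which they close (so a half turn about z gives the same grasp; the last joint's range is limited). The gripper opens to 85 mm and grips with 20 to 120 N. Pads are 22 mm wide; open, the fingers measure 114 mm over their backs; the gripper's body (76 mm by 85 mm) begins 54 mm behind the grasp point. The pads swing forward as they close: fully open they stand 13 mm farther back than shut.
Start: joints at [0.998, 0.426, 0.074, 1.606, -0.034, 1.111, -0.067], TCP at [0.278, -0.615, 0.231] pointing down, gripper open.
Joint ranges: [-2.85, 2.85], [-0.5, 2.14], [-1.23, 1.37], [0.21, 2.46], [-1.02, 4.16], [0.16, 2.05], [-2.73, 2.73]. Speed limits (rad/s): [1.89, 1.89, 2.39, 2.39, 3.01, 3.01, 3.01].

## Interface

Orientations are given as a 3x3 rotation matrix whose columns are the frame's x, y, z axes.
In Python, from bench import env, imaging, job gives the robot as it stands.
- The arm moves only by the shell command python3 -m inch 'ROWS'. ROWS is JSON, a list of rows, each a list of 3 entries, a list of its own where there are three numbers: the turn, a rotation vector about the tool's x, y, z in rad, then the shift along the tool's x, y, z in mm, then the finger opening in mm, from 0 to 85.4. A call has 1 to 10 rows; each row is the pose to reach, as a shift and turn from the pose commanded when the call began, along the tool's axes at that moment; what a row does not reach only later rows make up. A row lasts 1/10 s, in which the tool goes at most 50 mm and 8.59 degrees, less where a joint would pass 70% of its speed; a pose out of reach is approached as far as the arm can. A call with a gripper value outside its range is refused whole. The fingers move at their own pace and stop on an object; the grip force is fixed at half the most. Time passes only in rows, so rows that repeat a pose let the fingers close. It gives the time, the measured TCP pose, the force, the opening and the grip force at its end, in the units of the state.
- env.get_state(): the state, without advancing time (a new reading comes with each control period).
- imaging.read_camera(name): name is "side" or "top" or "wrist"; returns a dict with "frame" (480x640x3 uint8, blue, green, red), "intrinsics" (3x3 intrinsics, pixels), "k1" (the pictures are not rectified: a ray, as slopes to the right and down, at radius r is drawn at 1 + k1 r^2 times it, then the intrinsics apply), "cam_to_world" (4x4, takes a point from camera to world coordinates). Camera axes: x right, y down, z forward; pixel columns grow to the right and rows downward; lengths in m; the calibration is good to about 2 mm. A picture is of the moment at which its call begins. There is no depth.
- job.sign_off(): hands the job in; it is judged then, once.
The state is a dict: "t": time; "qpos": joint angles; "qvel": joint speeds; "effort": joint torques, N m; "position": TCP position; "eef_rot": TCP orientation; "contact_force": force on the tool from outside, world axes, zero at the start; "wrist_torque": the same for the moment, N m; "gripper_width": finger opening in m; "grasp_force": force on a finger pad.
Only numpy, scipy, OpenCV 4.12 (cv2) and the standard library are available. Lean on these libraries where they do the work, as an engineer would, in place of code of your own. Each camera call takes 0.05 s, during which the arm holds its last target. There are 200 camera calls.

## Working session

There is one attempt and no reset: what is moved stays moved. The work goes in short steps, Python scripts to look and compute and a shell command to move; the robot and the scene stay as the last step left them, time stands still between calls to the robot, and variables do not carry over. Pictures are saved under pics/ and viewed, at most 10 in all, crops included, and the job is handed in when it is done.

```bash
ls; mkdir -p pics; python3 - <<'E'
from bench import env, imaging
import cv2,numpy as np
s=env.get_state();print(s['t'],s['position'],s['eef_rot'],s['gripper_width'],env.pinch_z)
for n in('top','side'):
    d=imaging.read_camera(n);cv2.imwrite(f'pics/{n}0.png',d['frame']);print(n,d['intrinsics'],d['k1'],d['cam_to_world'])
E
```

```text
pics
0.0 [ 0.27735342 -0.61494072  0.23061477] [[ 9.11573210e-01  4.11137287e-01 -6.42853211e-04]
 [ 4.11137770e-01 -9.11572533e-01  1.11806338e-03]
 [-1.26329787e-04 -1.28349786e-03 -9.99999168e-01]] 0.08509901562307602 0.0187
top [[534.13437065   0.         312.49091963]
 [  0.         534.13437065 243.62334384]
 [  0.           0.           1.        ]] 0.04126015193040628 [[ 0.01436722 -0.9941658   0.10690157  0.42729686]
 [-0.99984066 -0.01315128  0.01207065  0.00575735]
 [-0.01059434 -0.10705796 -0.99419634  1.29897199]
 [ 0.          0.          0.          1.        ]]
side [[527.79066013   0.         317.26686051]
 [  0.         527.79066013 239.18534833]
 [  0.           0.           1.        ]] 0.03152593040085072 [[-0.95438026 -0.14072816  0.2633513   0.19553887]
 [-0.29835592  0.48465005 -0.82225183  1.12184019]
 [-0.01191924 -0.86331334 -0.50452752  0.75273342]
 [ 0.          0.          0.          1.        ]]
```

View pics/top0.png

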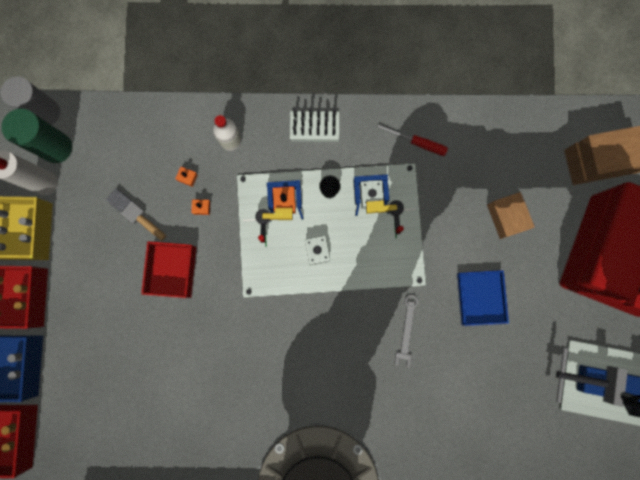

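View pics/side0.png

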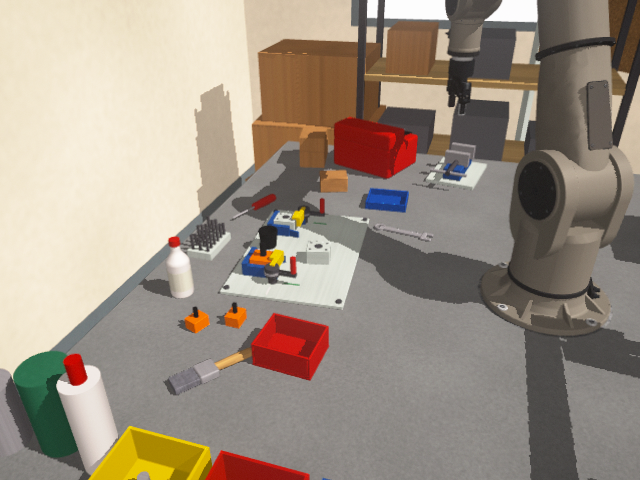

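The top view shows the fixture with its corners near (237,175), (415,164), (425,286) and (244,297). The cup is at (330,187), the blank at (318,249), the blue tray at (483,297) and the red bin at (169,270).

Three things look like the gauge: the orange block in the left nest at (284,197), and small ones at (187,175) and (201,206). The first is the largest and is the one in a nest, so it fits. I'll confirm it in a crop while measuring.

```bash
cat > h.py <<'E'
from bench import env, imaging
import cv2,numpy as np
from scipy.spatial.transform import Rotation as R
def cam(n): return imaging.read_camera(n)
def ray(d,p,z):
    """pixels -> world points on plane z"""
    K=d['intrinsics'];k=d['k1']
    dc=np.array([k,0,0,0],float)
    u=cv2.undistortPoints(np.array(p,float).reshape(-1,1,2),K,dc).reshape(-1,2)
    T=d['cam_to_world'];v=np.c_[u,np.ones(len(u))]@T[:3,:3].T
    return T[:3,3]+v*((z-T[2,3])/v[:,2])[:,None]
def proj(d,X):
    T=np.linalg.inv(d['cam_to_world']);rv=cv2.Rodrigues(T[:3,:3])[0]
    return cv2.projectPoints(np.array(X,float).reshape(-1,1,3),rv,T[:3,3],d['intrinsics'],np.array([d['k1'],0,0,0]))[0].reshape(-1,2)
def mask(f,lo,hi): return cv2.inRange(cv2.cvtColor(f,cv2.COLOR_BGR2HSV),lo,hi)
def blobs(m,amin=5):
    n,l,s,c=cv2.connectedComponentsWithStats(m)
    return [(c[i].round(1),s[i,4]) for i in range(1,n) if s[i,4]>=amin]
E
python3 - <<'E'
from h import *
d=cam('top');f=d['frame']
g=cv2.cvtColor(f,cv2.COLOR_BGR2GRAY)
pts=[]
for x,y in[(243,178),(410,168),(420,282),(249,291)]:
    w=90.-g[y-6:y+7,x-6:x+7].astype(float);w=np.clip(w,0,None);Y,X=np.mgrid[y-6:y+7,x-6:x+7]
    pts.append(((w*X).sum()/w.sum(),(w*Y).sum()/w.sum()))
P=ray(d,pts,.01);print(np.round(pts,1).tolist(),P.round(4))
print('sides',[np.linalg.norm(P[i]-P[(i+1)%4]).round(4) for i in range(4)])
c=P.mean(0);a=P[0]+P[1]-P[2]-P[3];b=P[0]+P[3]-P[1]-P[2];print('centre',c,'yaw',np.arctan2(a[1],a[0]),np.arctan2(-b[0],b[1]))
H=f.copy()
for nm,lo,hi in[('red',(0,150,60),(6,255,255)),('red2',(174,150,60),(180,255,255)),('orange',(7,150,120),(17,255,255)),('yellow',(20,120,80),(32,255,255)),('blue',(105,120,50),(125,255,255))]:
    m=mask(f,lo,hi);print(nm,[(b[0].tolist(),b[1]) for b in blobs(m,6) if 100<b[0][0]<540])
m=mask(f,(105,120,40),(125,255,255));m[:,:440]=0;m[:,520:]=0
cs,_=cv2.findContours(m,0,2);cc=max(cs,key=cv2.contourArea);r=cv2.minAreaRect(cc);B=ray(d,cv2.boxPoints(r),.025);print('tray',B.round(3),B.mean(0),np.linalg.norm(B[0]-B[1]),np.linalg.norm(B[1]-B[2]))
# other wall tops give outer rect
cr=cv2.resize(f[150:310,225:440],None,fx=3.6,fy=3.6,interpolation=cv2.INTER_CUBIC);cv2.imwrite('pics/crop1.png',cr)
E
```

```text
[[243.8, 176.4], [410.3, 166.1], [419.1, 280.0], [248.5, 291.1]] [[ 0.7301  0.1929  0.01  ]
 [ 0.7606 -0.2161  0.01  ]
 [ 0.4816 -0.2357  0.01  ]
 [ 0.449   0.1737  0.01  ]]
sides [np.float64(0.4101), np.float64(0.2797), np.float64(0.4106), np.float64(0.2818)]
centre [ 0.60529982 -0.02129737  0.01      ] yaw 0.06909057974205736 0.07695597155050506
red [([220.0, 120.8], np.int32(99)), ([429.3, 145.1], np.int32(304)), ([399.9, 228.2], np.int32(20)), ([261.5, 238.0], np.int32(26)), ([168.6, 268.9], np.int32(2194))]
red2 []
orange [([185.9, 176.1], np.int32(215)), ([283.8, 198.0], np.int32(382)), ([200.3, 206.9], np.int32(216))]
yellow [([379.0, 206.7], np.int32(262)), ([278.8, 214.0], np.int32(274))]
blue [([370.5, 185.7], np.int32(344)), ([284.2, 191.4], np.int32(328)), ([482.7, 297.5], np.int32(2435))]
tray [[ 0.5   -0.323  0.025]
 [ 0.512 -0.43   0.025]
 [ 0.385 -0.439  0.025]
 [ 0.373 -0.333  0.025]] [ 0.44254152 -0.38123168  0.025     ] 0.10806638147933556 0.1266727491556737
```

View pics/crop1.png

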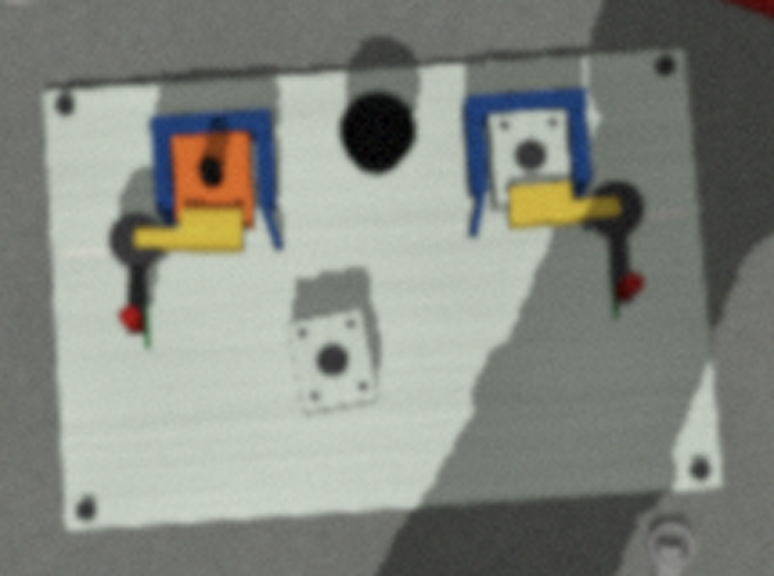

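The crop confirms it: the orange gauge with its black stem (crop 210,170) sits in the left nest under the left gate, and the left lever's red pin is at (132,318). The right nest holds the loaded block. The blank is at crop (333,360) and is turned a little.

Next I check the fixture pose against the pins and work out the first move.

```bash
cat >> h.py <<'E'
FC=np.array([.6053,-.0213]);FY=.073
def F(x,y,z):
    """fixture mm -> world m"""
    c,s=np.cos(FY),np.sin(FY);return np.array([FC[0]+(c*x-s*y)/1e3,FC[1]+(s*x+c*y)/1e3,z/1e3])
def invF(p):
    c,s=np.cos(FY),np.sin(FY);d=np.asarray(p)[:2]-FC;return np.array([c*d[0]+s*d[1],-s*d[0]+c*d[1]])*1e3
def rel(targets,yang):
    """world TCP targets, tool pointing down with tool y at world angle yang (mod pi): rotvec & shift (mm)"""
    s=env.get_state();R0=s['eef_rot'];p=s['position']
    best=None
    for k in(0,np.pi):
        a=yang+k;y=np.array([np.cos(a),np.sin(a),0]);z=np.array([0,0,-1.]);R1=np.c_[np.cross(y,z),y,z]
        rv=R.from_matrix(R0.T@R1).as_rotvec()
        if best is None or np.linalg.norm(rv)<np.linalg.norm(best):best=rv
    print('rot',best.round(4).tolist(),'q7',s['qpos'][6].round(2))
    for t in targets:print('  shift',((R0.T@(np.asarray(t)-p))*1e3).round(1).tolist())
E
python3 - <<'E'
from h import *
d=cam('top')
for n,x,y,z in[('pinL',-19,158,80),('pinR',-19,-158,80),('gaugeTop',75,105,50),('loaded',75,-105,50)]:print(n,proj(d,F(x,y,z)).round(1))
f=d['frame'];g=cv2.cvtColor(f,cv2.COLOR_BGR2GRAY)
print('blank',ray(d,[(317.5,250)],.05),invF(ray(d,[(317.5,250)],.05)[0]))
c=[(225+x/3.6,150+y/3.6) for x,y in[(292,322),(362,309),(377,402),(307,412)]];q=np.array([invF(p) for p in ray(d,c,.05)]);print('corners fixture',q.round(1).tolist(),q.mean(0))
rel([F(-19,158,150)],FY+np.pi/4)
E
```

```text
pinL [[262.9 235.9]]
pinR [[400.2 227.7]]
gaugeTop [[284.5 196.8]]
loaded [[372.9 191.5]]
blank [[0.54668719 0.00894045 0.05      ]] [-56.25111635  34.43484184]
corners fixture [[-29.7, 59.7], [-23.9, 13.5], [-85.4, 7.5], [-89.2, 53.3]] [-57.04676227  33.51284209]
rot [-0.0007, 0.0006, 1.1361] q7 -0.07
  shift [579.5, -561.3, 81.3]
```

```bash
python3 -m inch '[[[0,0,1.136],[580,-561,40],40],[[0,0,1.136],[580,-561,40],40],[[0,0,1.136],[580,-561,40],40],[[0,0,1.136],[580,-561,40],40],[[0,0,1.136],[580,-561,40],40],[[0,0,1.136],[580,-561,40],40],[[0,0,1.136],[580,-561,40],40],[[0,0,1.136],[580,-561,40],40],[[0,0,1.136],[580,-561,40],40],[[0,0,1.136],[580,-561,40],40]]'; python3 -c "
from h import *
rel([F(-19,158,190)],FY+np.pi/4)"
```

```text
t: 1.2
position: [0.4491, -0.1857, 0.2087]
eef_rot: [[0.755, -0.656, 0.001], [-0.656, -0.755, -0.0], [0.001, -0.0, -1.0]]
contact_force: [1.3, -0.6, 0.7]
gripper_width: 0.0398
grasp_force: 0.0
rot [-0.0002, -0.0005, -0.0026] q7 -2.03
  shift [-115.3, -324.5, 18.7]
```

```bash
python3 -m inch '[[[0,0,-1.5],[-115,-324,19],40],[[0,0,-1.5],[-115,-324,19],40],[[0,0,-1.5],[-115,-324,19],40],[[0,0,-1.5],[-115,-324,19],40],[[0,0,-1.5],[-115,-324,19],40],[[0,0,-1.5],[-115,-324,19],40],[[0,0,-1.5],[-115,-324,19],40],[[0,0,-1.5],[-115,-324,19],40],[[0,0,-1.5],[-115,-324,19],40],[[0,0,-1.5],[-115,-324,19],40]]' && python3 -m inch '[[[0,0,-1.64],[0,0,0],40],[[0,0,-1.64],[0,0,0],40],[[0,0,-1.64],[0,0,0],40],[[0,0,-1.64],[0,0,0],40],[[0,0,-1.64],[0,0,0],40],[[0,0,-1.64],[0,0,0],40],[[0,0,-1.64],[0,0,0],40],[[0,0,-1.64],[0,0,0],40],[[0,0,-1.64],[0,0,0],40],[[0,0,-1.64],[0,0,0],40]]'; python3 - <<'E'
from h import *
rel([F(-19,158,190)],FY+np.pi/4)
d=cam('wrist');f=d['frame'];cv2.imwrite('pics/w1.png',f)
print([(b[0].tolist(),b[1]) for b in blobs(mask(f,(0,150,60),(6,255,255)),30)])
print('pred pin top',proj(d,[F(-19,158,90),F(-19,158,46),F(36,158,56),F(75,105,86)]).round(0).tolist())
E
```

```text
t: 2.2
position: [0.5734, 0.1333, 0.1893]
eef_rot: [[0.701, 0.714, -0.001], [0.714, -0.701, -0.0], [-0.0, -0.0, -1.0]]
contact_force: [0.4, -0.9, 0.6]
gripper_width: 0.0401
grasp_force: 0.0
t: 3.2
position: [0.5735, 0.1328, 0.1895]
eef_rot: [[-0.662, 0.75, -0.0], [0.75, 0.662, -0.0], [0.0, -0.0, -1.0]]
contact_force: [0.9, 0.2, 0.0]
gripper_width: 0.0398
grasp_force: 0.0
rot [-0.0002, -0.0001, -0.1355] q7 0.12
  shift [0.7, 2.4, -0.5]
[([451.6, 11.3], np.int32(1181)), ([320.6, 228.5], np.int32(359))]
pred pin top [[322.0, 241.0], [322.0, 223.0], [378.0, 267.0], [378.0, 361.0]]
```

View pics/w1.png

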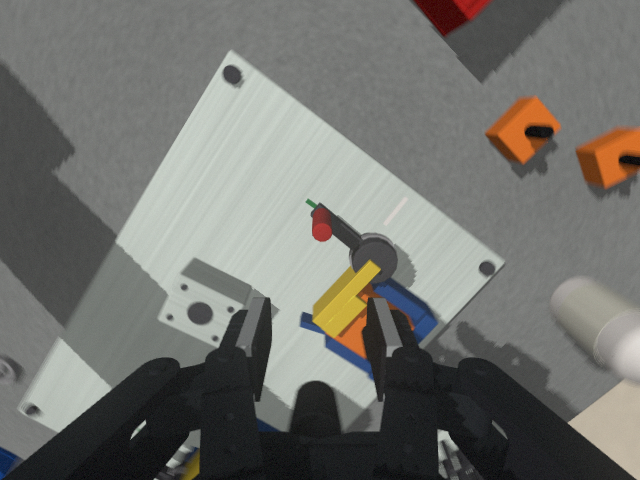

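The wrist view shows the red pin top at (321,233), the collar top at (374,256), screws at (233,74), (487,268) and (31,410), and the blank at (200,313). I cast rays through these to refine the fixture pose.

```bash
python3 - <<'E'
from h import *
d=cam('wrist')
def s(p,z):return ray(d,[p],z)[0]
for n,p,z,e in[('pin',(321,233),.09,(-19,158)),('collar',(374,254),.056,(36,158)),('scr',(233,74),.01,(-140,205)),('scr',(487,268),.01,(140,205)),('scr',(31,410),.01,(-140,-205)),('blank',(200,313),.05,(-57,34))]:
    w=s(p,z);print(n,w.round(4),invF(w).round(1),e)
b=[s(p,.05) for p in[(170,284),(182,342)]]
E
```

```text
pin [0.5704 0.1382 0.09  ] [-23.1 161.6] (-19, 158)
collar [0.6197 0.1454 0.056 ] [ 26.6 165.2] (36, 158)
scr [0.4479 0.171  0.01  ] [-142.9  203.3] (-140, 205)
scr [0.7242 0.1977 0.01  ] [134.5 209.7] (140, 205)
scr [ 0.4881 -0.2411  0.01  ] [-133.  -210.7] (-140, -205)
blank [0.5506 0.0088 0.05  ] [-52.4  34. ] (-57, 34)
```

```bash
python3 - <<'E'
from h import *
print(env.get_state()['qvel'].round(3)); rel([F(-19,158,190)],FY+np.pi/4)
d=cam('wrist');f=d['frame'];g=cv2.cvtColor(f,cv2.COLOR_BGR2GRAY)
for xy in[(-140,205),(140,205),(-140,-205)]:
    x,y=proj(d,F(*xy,10))[0].astype(int)
    for it in range(2):
        x0,y0=max(x-13,0),max(y-13,0);a=g[y0:y+14,x0:x+14].astype(float);w=np.clip(75.-a,0,None);Y,X=np.mgrid[y0:y0+a.shape[0],x0:x0+a.shape[1]]
        c=((w*X).sum()/w.sum(),(w*Y).sum()/w.sum());x,y=map(int,c)
    p=ray(d,[c],.01)[0];print(xy,np.round(c,1),p.round(4),invF(p).round(1))
m=mask(f,(0,150,40),(6,255,255));print([(b[0].tolist(),b[1]) for b in blobs(m,30)],proj(d,[F(-19,158,90),F(-19,158,46)]).round(0).tolist())
cc=[c for c in cv2.findContours(m,0,2)[0] if 100<cv2.contourArea(c)<900];print(cv2.boundingRect(cc[-1]),[cv2.minAreaRect(c) for c in cc])
E
```

```text
[-0.019 -0.006  0.029  0.002 -0.021 -0.005 -0.176]
rot [-0.0001, -0.0005, -0.1389] q7 0.11
  shift [0.8, 2.5, -0.6]
(-140, 205) [233.1  73.9] [0.4484 0.1729 0.01  ] [-142.3  205.1]
(140, 205) [484.4 267.1] [0.7224 0.1947 0.01  ] [132.6 206.8]
(-140, -205) [ 30.8 407. ] [ 0.481 -0.236  0.01 ] [-139.6 -205.1]
[([453.7, 12.3], np.int32(1329)), ([320.8, 228.2], np.int32(361))] [[323.0, 241.0], [322.0, 223.0]]
(313, 209, 19, 32) [((322.0, 224.5), (31.0, 18.0), 90.0)]
```

```bash
python3 - <<'E'
from h import *
d=cam('wrist');print(invF(ray(d,[(322,232)],.09)[0]))
rel([F(-21,159.5,110),F(-21,159.5,52)],FY+np.pi/4)
E
```

```text
[-22.93370457 162.63497431]
rot [-0.0001, -0.0003, -0.1465] q7 0.11
  shift [3.2, 1.7, 79.5]
  shift [3.1, 1.7, 137.5]
```

```bash
python3 -m inch '[[[0,0,-0.14],[4,3,40],40],[[0,0,-0.14],[4,3,80],40],[[0,0,-0.14],[4,3,110],40],[[0,0,-0.14],[4,3,137],40],[[0,0,-0.14],[4,3,137],40],[[0,0,-0.14],[4,3,137],22],[[0,0,-0.14],[4,3,137],22],[[0,0,-0.14],[4,3,137],22],[[0,0,-0.14],[4,3,137],22]]'; python3 - <<'E'
from h import *
s=env.get_state();p=invF(s['position']);print(p)
d=cam('wrist');cv2.imwrite('pics/w2.png',d['frame'])
T=[]
for th in np.linspace(.0,1.8,10)[1:]:T.append(F(36-55*np.cos(th),158+55*np.sin(th),52))
rel(T,FY+np.pi/4)
E
```

```text
t: 4.3
position: [0.5737, 0.1379, 0.0537]
eef_rot: [[-0.755, 0.655, 0.002], [0.655, 0.755, 0.0], [-0.001, 0.001, -1.0]]
contact_force: [0.1, 0.5, -0.2]
gripper_width: 0.0215
grasp_force: 0.0
[-19.86576847 161.08916238]
rot [0.001, 0.0009, -0.002] q7 0.1
  shift [4.1, 7.0, 1.5]
  shift [9.2, 16.7, 1.5]
  shift [12.4, 27.3, 1.5]
  shift [13.3, 38.2, 1.5]
  shift [12.1, 49.1, 1.5]
  shift [8.7, 59.6, 1.5]
  shift [3.3, 69.1, 1.5]
  shift [-3.9, 77.4, 1.6]
  shift [-12.6, 84.2, 1.6]
```

View pics/w2.png

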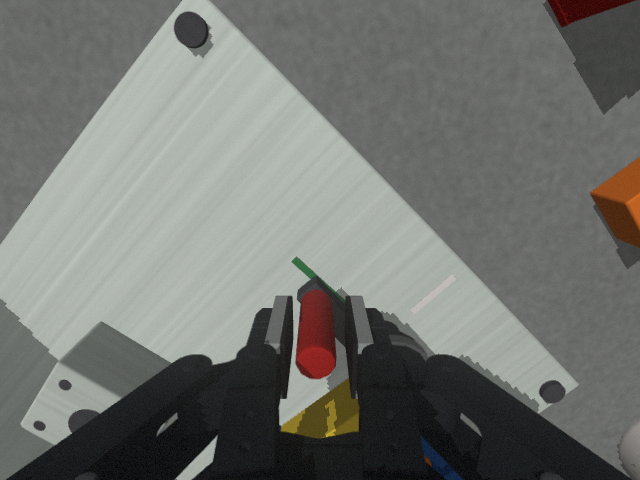

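The red pin stands caged between the fingers (pin at (316,360), fingers at (280,340) and (358,340)). Now I swing it open along the arc.

```bash
python3 -m inch '[[[0,0,0],[4,7,1],22],[[0,0,0],[9,17,1],22],[[0,0,0],[12,27,1],22],[[0,0,0],[13,38,1],22],[[0,0,0],[12,49,1],22],[[0,0,0],[9,60,1],22],[[0,0,0],[3,69,1],22],[[0,0,0],[-4,78,1],22],[[0,0,0],[-13,85,1],22],[[0,0,0],[-17,88,1],22]]'; python3 - <<'E'
from h import *
s=env.get_state();print(invF(s['position']))
d=cam('wrist');cv2.imwrite('pics/w3.png',cv2.resize(d['frame'],(480,360)))
rel([F(75,105,150)],FY+np.pi/2)
E
```

```text
t: 5.35
position: [0.6451, 0.1927, 0.0515]
eef_rot: [[-0.755, 0.656, 0.0], [0.656, 0.755, -0.0], [-0.0, 0.0, -1.0]]
contact_force: [-1.9, -0.9, 1.2]
gripper_width: 0.022
grasp_force: 0.8
[ 55.28502636 210.51879437]
rot [0.0002, 0.0006, -0.7882] q7 0.08
  shift [-88.5, -60.4, -98.5]
```

View pics/w3.png

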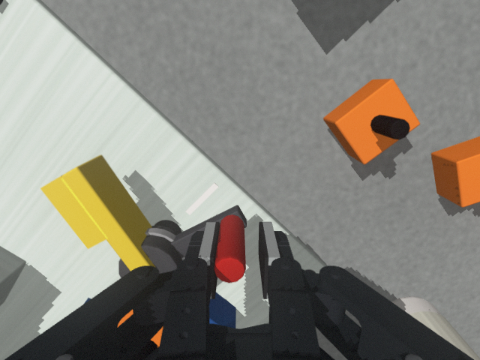

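The gate (75,210) now points to the front and the lever is past the white mark (202,198). I nudge it to the stop, then lift and go over the gauge.

```bash
python3 -m inch '[[[0,0,0],[-4,3,0],22],[[0,0,0],[-4,3,0],22],[[0,0,0],[-3,2,-40],22],[[0,0,0],[-3,2,-80],40],[[0,0,-0.15],[-30,-20,-98],40],[[0,0,-0.3],[-60,-40,-98],40],[[0,0,-0.45],[-88,-60,-98],40],[[0,0,-0.6],[-88,-60,-98],40],[[0,0,-0.75],[-88,-60,-98],40],[[0,0,-0.788],[-88,-60,-98],40]]'; python3 -m inch '[[[0,0,0],[0,0,0],40],[[0,0,0],[0,0,0],40]]'; python3 - <<'E'
from h import *
d=cam('wrist');f=d['frame'];cv2.imwrite('pics/w4.png',f)
g=proj(d,[F(75,105,86),F(75,105,50)]);print(g)
m=mask(f,(7,150,100),(17,255,255));print([(b[0].tolist(),b[1]) for b in blobs(m,100)])
rel([F(75,105,54)],FY+np.pi/2)
E
```

```text
t: 6.4
position: [0.6709, 0.0896, 0.1496]
eef_rot: [[-0.997, -0.079, 0.0], [-0.079, 0.997, 0.0], [-0.0, 0.0, -1.0]]
contact_force: [-0.0, -0.3, -0.4]
gripper_width: 0.0401
grasp_force: 0.0
t: 6.6
position: [0.6708, 0.0902, 0.1497]
eef_rot: [[-0.997, -0.072, 0.0], [-0.072, 0.997, 0.0], [-0.0, 0.0, -1.0]]
contact_force: [0.8, 0.2, 0.3]
gripper_width: 0.0405
grasp_force: 0.0
[[315.02323701 263.246134  ]
 [315.4621064  243.35373627]]
[([318.1, 227.1], np.int32(5901)), ([585.4, 221.3], np.int32(2433)), ([597.6, 309.6], np.int32(2405))]
rot [-0.0001, 0.0002, -0.0004] q7 1.01
  shift [-1.4, -1.5, 95.7]
```

View pics/w4.png

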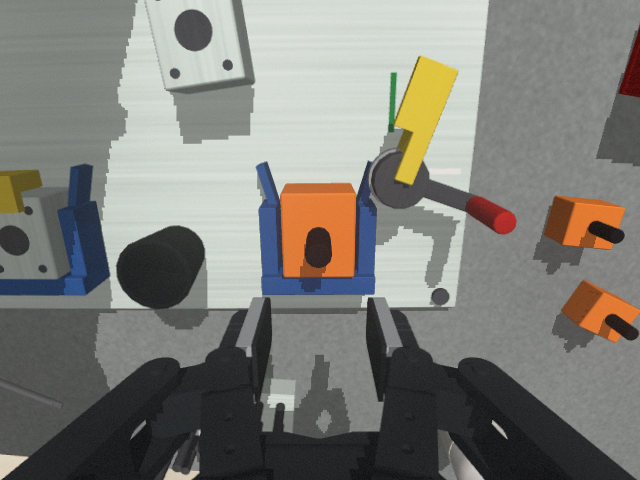

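The gauge stem top is at (318,259) and the nest walls are at 260 and 376, within about 2 mm of the prediction. The collar is fully open with its lever at about (470,205). I descend and grip the stem.

```bash
sed -i 's/^FC=.*;/FC=np.array([.6040,-.0204]);/' h.py; python3 -m inch '[[[0,0,0],[0,0,40],40],[[0,0,0],[0,0,75],40],[[0,0,0],[0,0,96],40],[[0,0,0],[0,0,96],40],[[0,0,0],[0,0,96],5],[[0,0,0],[0,0,96],5],[[0,0,0],[0,0,96],5],[[0,0,0],[0,0,96],5],[[0,0,0],[0,0,96],5]]'; python3 -c "
from h import *
t=np.array([.4425,-.3812,.0])
p=env.get_state()['position'];up=p.copy();up[2]=.16
rel([up,t+[0,0,.16],t+[0,0,p[2]-.005]],FY+np.pi/2)"
```

```text
t: 7.55
position: [0.6717, 0.0905, 0.0552]
eef_rot: [[-0.997, -0.074, 0.002], [-0.074, 0.997, 0.0], [-0.002, 0.0, -1.0]]
contact_force: [-0.5, -0.1, 7.8]
gripper_width: 0.0141
grasp_force: 59.4
rot [0.0001, 0.0021, 0.0008] q7 0.94
  shift [-0.2, 0.0, -104.8]
  shift [263.1, -453.5, -105.4]
  shift [263.3, -453.5, 4.4]
```

```bash
python3 -m inch '[[[0,0,0],[0,0,-10],5],[[0,0,0],[0,0,-30],5],[[0,0,0],[0,0,-60],5],[[0,0,0],[0,0,-90],5],[[0,0,0],[0,0,-105],5],[[0,0,0],[10,-17,-105],5],[[0,0,0],[25,-43,-105],5],[[0,0,0],[45,-78,-105],5],[[0,0,0],[65,-112,-105],5],[[0,0,0],[85,-147,-105],5]]' && python3 -m inch '[[[0,0,0],[20,-35,0],5],[[0,0,0],[40,-69,0],5],[[0,0,0],[60,-104,0],5],[[0,0,0],[80,-138,0],5],[[0,0,0],[100,-173,0],5],[[0,0,0],[120,-207,0],5],[[0,0,0],[140,-242,0],5],[[0,0,0],[160,-276,0],5],[[0,0,0],[173,-298,0],5],[[0,0,0],[178,-306,0],5]]'; python3 - <<'E'
from h import *
d=cam('wrist');f=d['frame']
m=mask(f,(105,120,30),(125,255,255));c=max(cv2.findContours(m,0,2)[0],key=cv2.contourArea);print(cv2.boundingRect(c))
e=cam('side');
m=mask(e['frame'],(7,150,100),(17,255,255));print('side orange',[(b[0].tolist(),b[1]) for b in blobs(m,60)])
cv2.imwrite('pics/w5.png',np.hstack([cv2.resize(f,(400,300)),cv2.resize(e['frame'][60:300,280:600],(400,300))]))
t=np.array([.4425,-.3812,.0])
rel([t+[0,0,.07],t+[0,0,.05]],FY+np.pi/2)
E
```

```text
t: 8.55
position: [0.596, -0.0637, 0.159]
eef_rot: [[-0.997, -0.074, 0.0], [-0.074, 0.997, -0.0], [-0.0, -0.0, -1.0]]
contact_force: [-0.0, -1.5, -2.0]
gripper_width: 0.0145
grasp_force: 58.8
t: 9.55
position: [0.4401, -0.3838, 0.1587]
eef_rot: [[-0.998, -0.07, -0.001], [-0.07, 0.998, -0.001], [0.001, -0.001, -1.0]]
contact_force: [-0.0, -0.1, -3.4]
gripper_width: 0.0144
grasp_force: 58.8
(244, 144, 145, 159)
side orange [([307.8, 106.7], np.int32(7521)), ([418.8, 69.9], np.int32(70)), ([371.8, 104.2], np.int32(404)), ([391.1, 164.4], np.int32(357)), ([333.8, 180.2], np.int32(404)), ([235.3, 317.4], np.int32(345)), ([196.7, 321.5], np.int32(375))]
rot [-0.0002, -0.0002, -0.0011] q7 1.88
  shift [-1.2, 0.7, 88.8]
  shift [-1.2, 0.7, 108.8]
```

View pics/w5.png

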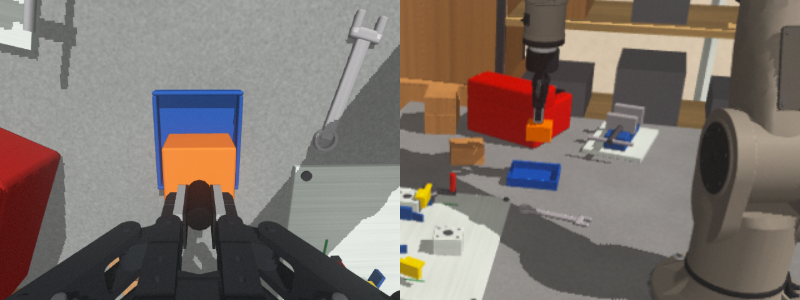

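The gauge hangs upright (orange at (200,165)) centred over the tray (columns 154–243). I set it down.

```bash
python3 -m inch '[[[0,0,0],[-1,1,40],5],[[0,0,0],[-1,1,75],5],[[0,0,0],[-1,1,95],5],[[0,0,0],[-1,1,104],5],[[0,0,0],[-1,1,108],5],[[0,0,0],[-1,1,108.5],5],[[0,0,0],[-1,1,108.5],5]]' && python3 -m inch '[[[0,0,0],[0,0,0],40],[[0,0,0],[0,0,0],40],[[0,0,0],[0,0,0],40],[[0,0,0],[0,0,0],40],[[0,0,0],[0,0,-15],40],[[0,0,0],[0,0,-50],40],[[0,0,0],[0,0,-90],40],[[0,0,0],[0,0,-100],40]]'; python3 - <<'E'
from h import *
d=cam('wrist');f=d['frame'];cv2.imwrite('pics/w6.png',f)
e=cam('top');cv2.imwrite('pics/t6.png',e['frame']);m=mask(e['frame'],(7,150,90),(17,255,255));print([(b[0].tolist(),b[1]) for b in blobs(m,60) if b[0][0]<540])
print(proj(e,[(.4425,-.3812,.045)]))
rel([F(-90,30,150)],FY+.118+np.pi/2)
E
```

```text
t: 10.35
position: [0.4438, -0.3799, 0.0511]
eef_rot: [[-0.997, -0.074, 0.001], [-0.074, 0.997, -0.001], [-0.001, -0.001, -1.0]]
contact_force: [0.1, -0.8, -2.4]
gripper_width: 0.0144
grasp_force: 59.0
t: 11.15
position: [0.4449, -0.3804, 0.155]
eef_rot: [[-0.997, -0.074, 0.004], [-0.074, 0.997, -0.003], [-0.004, -0.004, -1.0]]
contact_force: [0.2, 0.2, 0.7]
gripper_width: 0.0399
grasp_force: 0.0
[([186.2, 176.1], np.int32(238)), ([200.4, 206.6], np.int32(235)), ([481.4, 299.0], np.int32(427))]
[[485.26449346 297.22565455]]
rot [-0.003, 0.002, -0.1172] q7 1.87
  shift [-96.3, 377.4, 1.7]
```

```bash
python3 -m inch '[[[0,0,-0.117],[-130,375,-30],66],[[0,0,-0.117],[-130,375,-30],66],[[0,0,-0.117],[-130,375,-30],66],[[0,0,-0.117],[-130,375,-30],66],[[0,0,-0.117],[-130,375,-30],66],[[0,0,-0.117],[-130,375,-30],66],[[0,0,-0.117],[-130,375,-30],66],[[0,0,-0.117],[-130,375,-30],66],[[0,0,-0.117],[-130,375,-30],66],[[0,0,-0.117],[-130,375,-30],66]]' >/dev/null&& python3 -m inch '[[[0,0,0],[0,0,0],66],[[0,0,0],[0,0,0],66]]'; python3 - <<'E'
from h import *
d=cam('wrist');f=d['frame'];cv2.imwrite('pics/w7.png',f);g=cv2.cvtColor(f,cv2.COLOR_BGR2GRAY)
print(invF(env.get_state()['position']),proj(d,[F(-57,34,50)]))
x,y=proj(d,[F(-57,34,50)])[0].astype(int)
m=cv2.inRange(g,0,75)
for c,a in blobs(m,8):
    if abs(c[0]-x)<80 and abs(c[1]-y)<80 and a<3000:print(c,a,invF(ray(d,[c],.05)[0]).round(1))
E
```

```text
t: 12.45
position: [0.5445, 0.0023, 0.1796]
eef_rot: [[-0.982, -0.188, -0.001], [-0.188, 0.982, -0.0], [0.001, -0.0, -1.0]]
contact_force: [1.0, -0.2, 0.2]
gripper_width: 0.0658
grasp_force: 0.0
[-57.55966802  27.0150462 ] [[326.71553876 230.46956554]]
[346.4 207.2] 11 [-76.4  46.2]
[323.  227.7] 29 [-58.8  31. ]
[333.8 227.5] 28 [-59.9  39. ]
[319.8 235.9] 63 [-52.2  29.3]
[332.6 240.7] 52 [-49.5  39.4]
[322.9 245.5] 15 [-44.8  32.6]
[304.3 261.5] 13 [-30.2  19.9]
```

```bash
python3 - <<'E'
from h import *
d=cam('wrist');f=d['frame'];g=cv2.GaussianBlur(cv2.cvtColor(f,cv2.COLOR_BGR2GRAY),(5,5),0)
for t in(90,110,130):
  m=cv2.inRange(g,0,t);print(t)
  for c,a in blobs(m,8):
    if abs(c[0]-326)<60 and abs(c[1]-235)<60 and a<3000:print(c,a,invF(ray(d,[c],.05)[0]).round(1))
E
```

```text
90
[347.2 207.1] 23 [-76.4  46.8]
[303.9 207.9] 22 [-72.1  15.2]
[325.9 234.5] 535 [-53.6  33.8]
[305.4 261. ] 17 [-30.5  20.8]
[347.  260.2] 19 [-34.9  52.5]
110
[303.9 207.7] 35 [-72.3  15.2]
[347.3 207.1] 35 [-76.4  46.9]
[326.  234.5] 591 [-53.6  33.9]
[305.3 261.2] 30 [-30.3  20.7]
[347.1 260.3] 33 [-34.8  52.6]
130
[303.8 207.7] 46 [-72.3  15.2]
[347.4 207.1] 45 [-76.4  47. ]
[307.4 267. ] 1303 [-25.7  22.8]
[326.  234.5] 639 [-53.6  33.9]
[347.  260.3] 42 [-34.8  52.5]
[305.5 261. ] 44 [-30.5  20.8]
```

Blank: centre at fixture (-53.6, 33.9), turned 0.132 against the fixture, hole grid consistent at 42 x 32 mm.

```bash
python3 -c "
from h import *
rel([F(-67.5,32,70),F(-67.5,32,11)],FY+.132+np.pi/2)"
```

```text
rot [-0.0001, -0.0005, -0.0158] q7 1.27
  shift [9.4, 6.0, 109.9]
  shift [9.3, 6.0, 168.9]
```

```bash
python3 -m inch '[[[0,0,-0.016],[9,6,45],66],[[0,0,-0.016],[9,6,90],66],[[0,0,-0.016],[9,6,130],66],[[0,0,-0.016],[9,6,155],66],[[0,0,-0.016],[9,6,169],66],[[0,0,-0.016],[9,6,169],66],[[0,0,-0.016],[9,6,169],40],[[0,0,-0.016],[9,6,169],40],[[0,0,-0.016],[9,6,169],40],[[0,0,-0.016],[9,6,169],40]]'; python3 -c "
from h import *
s=env.get_state();print(s['grasp_force'],invF(s['position']))
rel([F(-55,105,11),F(4,105,11)],FY+np.pi/2)"
```

```text
t: 13.55
position: [0.5358, 0.0077, 0.0124]
eef_rot: [[-0.979, -0.205, 0.002], [-0.205, 0.979, -0.0], [-0.002, -0.001, -1.0]]
contact_force: [-2.4, -1.8, 8.6]
gripper_width: 0.0494
grasp_force: 63.4
63.40919494628906 [-65.98841763  33.02573477]
rot [-0.0007, 0.0019, 0.1336] q7 1.05
  shift [-20.5, 69.9, 1.4]
  shift [-79.0, 62.0, 1.5]
```

```bash
python3 -m inch '[[[0,0,0.03],[-3,10,0],40],[[0,0,0.06],[-6,22,0],40],[[0,0,0.09],[-10,36,0],40],[[0,0,0.12],[-14,50,0],40],[[0,0,0.133],[-18,62,0],40],[[0,0,0.133],[-20,68,0],40],[[0,0,0.133],[-21,70,0],40],[[0,0,0.133],[-30,69,0],40],[[0,0,0.133],[-30,69,0],40]]'; python3 - <<'E'
from h import *
s=env.get_state();print(s['grasp_force'],invF(s['position']))
rel([F(4,105,11)],FY+np.pi/2)
d=cam('wrist');cv2.imwrite('pics/w8.png',d['frame'])
E
```

```text
t: 14.45
position: [0.5511, 0.0817, 0.0124]
eef_rot: [[-0.997, -0.074, 0.002], [-0.074, 0.997, -0.0], [-0.002, -0.0, -1.0]]
contact_force: [-2.2, -1.7, 11.9]
gripper_width: 0.049
grasp_force: 64.2
64.17654633522034 [-45.32887711 105.67198708]
rot [-0.0004, 0.0016, 0.0013] q7 0.82
  shift [-49.3, -0.7, 1.5]
```

View pics/w8.png

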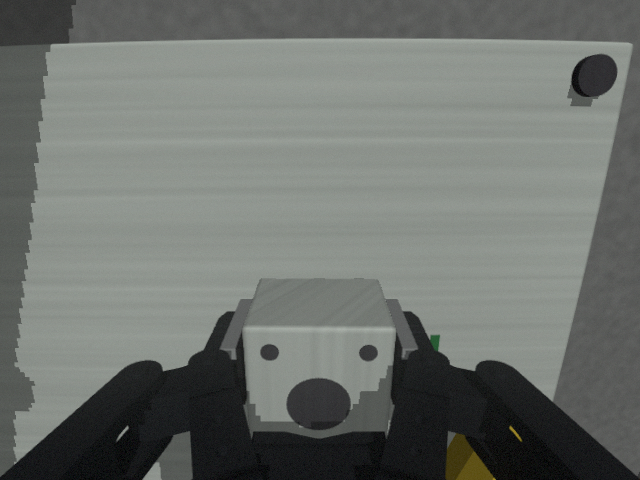

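The blank is held square between the pads (245–395 px wide, holes at row 352). I slide it on into the flare, release, and go round behind it.

```bash
python3 -m inch '[[[0,0,0],[-10,-1,0],40],[[0,0,0],[-20,-1,0],40],[[0,0,0],[-30,-1,0],40],[[0,0,0],[-40,-1,0],40],[[0,0,0],[-47,-1,0],40],[[0,0,0],[-49,-1,0],40],[[0,0,0],[-49,-1,0],40],[[0,0,0],[-49,-1,0],58],[[0,0,0],[-49,-1,0],58],[[0,0,0],[-49,-1,0],58]]' && python3 -m inch '[[[0,0,0],[0,0,-30],58],[[0,0,0],[0,0,-60],58],[[0,0,0],[20,0,-60],58],[[0,0,0],[40,0,-60],20],[[0,0,0],[40,0,-60],20],[[0,0,0],[40,0,-60],20],[[0,0,0],[40,0,-60],20],[[0,0,0],[40,0,-60],20]]'; python3 - <<'E'
from h import *
s=env.get_state();print(s['gripper_width'],invF(s['position']))
d=cam('wrist');f=d['frame'];cv2.imwrite('pics/w9.png',f)
e=cam('top');cv2.imwrite('pics/t9.png',e['frame'])
g=cv2.GaussianBlur(cv2.cvtColor(f,cv2.COLOR_BGR2GRAY),(5,5),0)
for p in[F(18,105,50),F(75,105,10)]:print(proj(d,[p]))
rel([F(-36,105,15),F(34,105,15)],FY+np.pi/2)
E
```

```text
t: 15.5
position: [0.5988, 0.0797, 0.012]
eef_rot: [[-0.997, -0.072, -0.001], [-0.072, 0.997, -0.006], [0.001, -0.006, -1.0]]
contact_force: [-10.3, -24.0, 20.9]
gripper_width: 0.0579
grasp_force: 14.8
t: 16.3
position: [0.5598, 0.0814, 0.0712]
eef_rot: [[-0.997, -0.074, 0.0], [-0.074, 0.997, 0.0], [-0.0, 0.0, -1.0]]
contact_force: [-0.0, 0.5, 0.4]
gripper_width: 0.0199
grasp_force: 0.0
0.019903000335373528 [-36.67965863 104.76224759]
[[317.58784792 387.1448185 ]]
[[317.63692606 415.90634467]]
rot [0.0004, -0.0, 0.0011] q7 0.9
  shift [-1.0, 0.1, 56.0]
  shift [-71.0, 0.0, 56.0]
```

```bash
python3 - <<'E'
from h import *
d=cam('wrist');f=d['frame'];g=cv2.GaussianBlur(cv2.cvtColor(f,cv2.COLOR_BGR2GRAY),(5,5),0)
m=cv2.inRange(g,0,100)
for c,a in blobs(m,8):
    if abs(c[0]-317)<100 and 250<c[1]<470 and a<3000:print(c,a,invF(ray(d,[c],.05)[0]).round(1))
e=cam('top');f=e['frame']
print('red',[(b[0].tolist(),b[1]) for b in blobs(mask(f,(0,150,60),(6,255,255)),6) if 225<b[0][0]<440 and b[0][1]>160],'yel',[(b[0].tolist(),b[1]) for b in blobs(mask(f,(20,120,80),(32,255,255)),6) if 225<b[0][0]<440])
for th in(1.6,1.75,1.9):print(th,proj(e,[F(36-55*np.cos(th),158+55*np.sin(th),85),F(36-45*np.sin(th),158-45*np.cos(th),60)]).round(1).tolist())
E
```

```text
[280.5 299.9] 21 [-33.6  87.2]
red [([237.9, 208.4], np.int32(23)), ([399.2, 228.8], np.int32(18))] yel [([379.3, 206.9], np.int32(257))]
1.6 [[237.2, 213.2], [262.6, 233.2]]
1.75 [[237.4, 209.7], [259.7, 233.1]]
1.9 [[238.2, 206.2], [256.9, 232.6]]
```

```bash
python3 -m inch '[[[0,0,0],[0,0,30],20],[[0,0,0],[0,0,54],20],[[0,0,0],[0,0,54],20],[[0,0,0],[-15,0,54],20],[[0,0,0],[-25,0,54],20],[[0,0,0],[-32,0,54],20],[[0,0,0],[-38,0,54],20],[[0,0,0],[-44,0,54],20],[[0,0,0],[-50,0,54],20],[[0,0,0],[-54,0,54],20]]'; python3 - <<'E'
from h import *
s=env.get_state();print(s['contact_force'],invF(s['position']))
rel([F(34,105,16)],FY+np.pi/2)
E
```

```text
t: 17.5
position: [0.6135, 0.0853, 0.0172]
eef_rot: [[-0.997, -0.074, 0.0], [-0.074, 0.997, 0.0], [-0.0, 0.0, -1.0]]
contact_force: [-2.9, -1.0, 2.3]
gripper_width: 0.0201
grasp_force: 1.5
[-2.91006777 -1.04797429  2.29116648] [ 17.15627753 104.77249582]
rot [0.0001, 0.0001, 0.0011] q7 0.88
  shift [-16.8, 0.2, 1.2]
```

```bash
python3 -m inch '[[[0,0,0],[-4,0,0],20],[[0,0,0],[-8,0,0],20],[[0,0,0],[-11,0,0],20],[[0,0,0],[-14,0,0],20],[[0,0,0],[-16,0,0],20],[[0,0,0],[-16,0,0],20]]'; python3 -m inch '[[[0,0,0],[-2,0,0],20],[[0,0,0],[-4,0,0],20],[[0,0,0],[-4,0,0],20]]'; python3 -c "
from h import *
s=env.get_state();print(s['contact_force'],invF(s['position']))"
```

```text
t: 18.1
position: [0.6286, 0.0864, 0.0169]
eef_rot: [[-0.997, -0.074, -0.001], [-0.074, 0.997, -0.0], [0.001, -0.0, -1.0]]
contact_force: [-5.2, -0.7, 2.2]
gripper_width: 0.0207
grasp_force: 2.6
t: 18.4
position: [0.6286, 0.0865, 0.0165]
eef_rot: [[-0.997, -0.075, -0.008], [-0.075, 0.997, -0.003], [0.008, -0.002, -1.0]]
contact_force: [-32.8, -5.1, 23.0]
gripper_width: 0.0203
grasp_force: 16.3
[-32.7942737   -5.05634243  23.04285911] [ 32.336682   104.78761751]
```

```bash
python3 -m inch '[[[0,0,0],[10,0,0],20],[[0,0,0],[25,0,0],20],[[0,0,0],[25,0,-45],20],[[0,0,0],[25,0,-90],20],[[0,0,0],[-10,0,-135],20],[[0,0,0],[-30,0,-135],20],[[0,0,0],[-30,0,-135],20],[[0,0,0],[-30,0,-135],20]]'; python3 - <<'E'
from h import *
d=cam('wrist');f=d['frame'];g=cv2.GaussianBlur(cv2.cvtColor(f,cv2.COLOR_BGR2GRAY),(5,5),0)
p=proj(d,[F(75,105,50)])[0];print(p)
for t in (90,110):
  m=cv2.inRange(g,0,t)
  for c,a in blobs(m,8):
    if np.abs(c-p).max()<70 and a<3000:print(t,c,a,invF(ray(d,[c],.05)[0]).round(1))
m=mask(f,(105,120,40),(125,255,255));
for c in cv2.findContours(m,0,2)[0]:
    if cv2.contourArea(c)>300 and cv2.pointPolygonTest(cv2.convexHull(c),(float(p[0]),float(p[1])),True)>-60:print(cv2.boundingRect(c))
x,y=p.astype(int);cv2.imwrite('pics/w10.png',cv2.resize(f[max(y-120,0):y+120,x-160:x+160],(800,600)))
E
```

```text
t: 19.2
position: [0.6629, 0.089, 0.1518]
eef_rot: [[-0.997, -0.074, 0.0], [-0.074, 0.997, 0.0], [-0.0, 0.0, -1.0]]
contact_force: [-1.1, -0.3, -0.9]
gripper_width: 0.0202
grasp_force: 0.0
[317.68136331 251.61826707]
90 [290.7 218.7] 26 [51.6 87. ]
90 [338.8 218.5] 28 [ 51.5 119.1]
90 [315.  248.2] 634 [ 72.5 103.2]
90 [292.2 276.6] 24 [93.7 87.1]
90 [338.  276.5] 22 [ 93.6 119.3]
110 [339.  218.6] 41 [ 51.5 119.2]
110 [290.8 218.6] 37 [51.6 87. ]
110 [314.9 248.2] 704 [ 72.5 103.1]
110 [292.2 276.5] 36 [93.6 87.1]
110 [338.  276.5] 38 [ 93.6 119.3]
(259, 175, 117, 128)
```

View pics/w10.png

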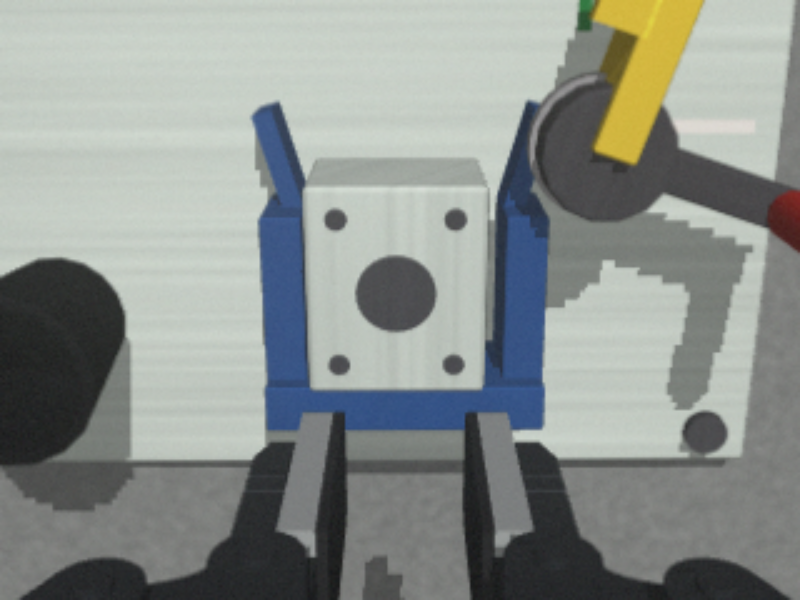

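The blank sits square in the nest, with its hole at crop (396,293) and its back edge at row 388 by the stop. I check whether it is home against the nest's own rear edge, and against the gauge block when it was home (w4).

```bash
python3 - <<'E'
from h import *
d=cam('wrist');f=d['frame']
m=mask(f,(105,120,40),(125,255,255))
def edge(c0,c1,m):
    return np.median([np.nonzero(m[:320,c])[0].max() for c in range(c0,c1)])
r=edge(275,360,m);print('stop rear',r,invF(ray(d,[(317,r+.5)],.04)[0]))
# wall outer sides at z=.04
cols=np.nonzero(m[255])[0];print('walls',cols.min(),cols.max(),[invF(ray(d,[(c,255)],.04)[0]).round(1) for c in(cols.min()-.5,cols.max()+.5)])
# block top back/front edges via first blue / luminance jump
g=cv2.cvtColor(f,cv2.COLOR_BGR2GRAY).astype(float)[:,300:330].mean(1)
rb=np.median([np.nonzero(m[255:303,c])[0].min()+255 for c in range(295,335)]);print('block back edge row',rb,invF(ray(d,[(317,rb-.5)],.05)[0]))
print(np.round(g[190:212]))
# gauge, home, in old picture w4 (pose: same tool orientation, TCP ~ .6708,.0902,.1497)
o=cv2.imread('pics/w4.png');mo=mask(o,(7,150,100),(17,255,255));mb=mask(o,(105,120,40),(125,255,255))
ro=np.median([np.nonzero(mo[230:300,c])[0].max()+230 for c in list(range(285,300))+list(range(335,350))]);so=edge(275,300,mb);print('gauge back row',ro,'stop rear row',so,'tcp x',.6708)
print('now tcp',env.get_state()['position'])
E
```

```text
stop rear 303.0 [119.10589237 104.52819084]
walls 70 374 [array([ 80.8, -75.6]), array([ 80.3, 145.7])]
block back edge row 289.0 [101.95047737 104.5535928 ]
[203. 201. 202. 202. 202. 177. 162. 161. 161. 162. 163. 163. 163. 164.
 164. 164. 169. 208. 214. 206. 200. 199.]
gauge back row 276.0 stop rear row 294.0 tcp x 0.6708
now tcp [0.66202763 0.08902661 0.15139731]
```

```bash
python3 - <<'E'
from h import *
d=cam('wrist');n=env.get_state()['position']
o=dict(d);T=d['cam_to_world'].copy();T[:3,3]+=np.array([.6708,.0902,.1497])-n;o['cam_to_world']=T
f0=cv2.imread('pics/w4.png')
print('w4 stop rear',invF(ray(o,[(317,294.5)],.04)[0]),'gauge back',invF(ray(o,[(317,276.5)],.05)[0]))
mo=mask(f0,(3,120,60),(20,255,255))
for nm,im,mk,dd in(('gauge',f0,mo,o),):
    ys=[np.nonzero(mo[150:300,c])[0]+150 for c in range(288,300)];print('rows',np.median([y.min() for y in ys]),np.median([y.max() for y in ys]))
# scanlines of colour across the back edge in both
print(f0[272:298:2,290].tolist());print(d['frame'][280:306:2,317].tolist())
E
```

```text
w4 stop rear [119.30561725 105.07725022] gauge back [100.45931344 105.09982012]
rows 184.0 276.0
[[55, 120, 223], [58, 122, 224], [51, 107, 197], [90, 63, 60], [139, 84, 58], [141, 88, 59], [138, 83, 57], [137, 84, 57], [138, 84, 57], [138, 84, 55], [138, 86, 56], [119, 73, 50], [131, 134, 132]]
[[190, 199, 191], [190, 197, 190], [190, 198, 191], [190, 196, 189], [151, 157, 152], [134, 86, 57], [132, 81, 52], [132, 84, 55], [132, 82, 54], [135, 85, 55], [130, 80, 52], [133, 82, 50], [116, 84, 60]]
```

The blank's back edge measures 102.0 mm. The gauge measured 100.5 mm when home, with the same bias, and the blank stopped hard at 33 N, so it is home. Next is the collar pin.

```bash
python3 - <<'E'
from h import *
d=cam('wrist');f=d['frame'];m=mask(f,(0,150,40),(6,255,255))
print([(b[0].tolist(),b[1]) for b in blobs(m,60)])
for th in(1.7,1.8,1.9):print(th,proj(d,[F(36-55*np.cos(th),158+55*np.sin(th),68)]).round(1).tolist())
th=1.87
rel([F(36-55*np.cos(th),158+55*np.sin(th),115),F(36-55*np.cos(th),158+55*np.sin(th),53)],FY+np.pi/4)
E
```

```text
[([631.3, 82.0], np.int32(819)), ([491.3, 228.6], np.int32(863))]
1.7 [[491.1, 215.2]]
1.8 [[488.4, 223.6]]
1.9 [[484.8, 231.7]]
rot [-0.0005, -0.0008, 0.787] q7 1.01
  shift [13.5, 105.7, 36.6]
  shift [13.5, 105.7, 98.6]
```

```bash
python3 -m inch '[[[0,0,0.787],[13,106,20],40],[[0,0,0.787],[13,106,20],40],[[0,0,0.787],[13,106,20],40],[[0,0,0.787],[13,106,20],40],[[0,0,0.787],[13,106,20],40],[[0,0,0.787],[13,106,20],40],[[0,0,0.787],[13,106,20],40],[[0,0,0.787],[13,106,36],40],[[0,0,0.787],[13,106,36],40]]'; python3 - <<'E'
from h import *
print(invF(env.get_state()['position']))
th=1.87
rel([F(36-55*np.cos(th),159+55*np.sin(th),53)],FY+np.pi/4)
E
```

```text
t: 20.3
position: [0.6408, 0.193, 0.1136]
eef_rot: [[-0.757, 0.653, -0.003], [0.653, 0.757, -0.001], [0.002, -0.003, -1.0]]
contact_force: [0.2, -1.2, -0.3]
gripper_width: 0.0401
grasp_force: 0.0
[ 52.29313528 210.16610774]
rot [-0.0026, -0.0016, 0.001] q7 0.13
  shift [0.9, 1.1, 60.6]
```

```bash
python3 -m inch '[[[0,0,0],[1,1,25],40],[[0,0,0],[1,1,50],40],[[0,0,0],[1,1,60],40],[[0,0,0],[1,1,60],22],[[0,0,0],[1,1,60],22],[[0,0,0],[1,1,60],22],[[0,0,0],[1,1,60],22]]'; python3 - <<'E'
from h import *
print(invF(env.get_state()['position']))
d=cam('wrist');m=mask(d['frame'],(0,150,40),(6,255,255));print([(b[0].tolist(),b[1]) for b in blobs(m,300)])
T=[F(36-55*np.cos(th),159+55*np.sin(th),53) for th in np.linspace(1.87,-.02,11)[1:]]
rel(T,FY+np.pi/4)
E
```

```text
t: 21.0
position: [0.6425, 0.1954, 0.0572]
eef_rot: [[-0.757, 0.654, 0.001], [0.654, 0.757, 0.0], [-0.001, 0.001, -1.0]]
contact_force: [0.3, -0.4, 0.6]
gripper_width: 0.022
grasp_force: 0.0
[ 54.09083033 212.38627525]
[([308.5, 337.5], np.int32(2437))]
rot [0.001, 0.0007, -0.0005] q7 0.08
  shift [9.4, -7.5, 4.0]
  shift [16.9, -14.7, 4.0]
  shift [22.8, -23.2, 4.0]
  shift [27.1, -32.7, 4.0]
  shift [29.5, -42.8, 4.0]
  shift [30.0, -53.1, 4.0]
  shift [28.5, -63.4, 3.9]
  shift [25.1, -73.2, 3.9]
  shift [19.9, -82.2, 3.9]
  shift [13.1, -90.1, 3.9]
```

```bash
python3 -m inch '[[[0,0,0],[9,-7,2],22],[[0,0,0],[17,-15,2],22],[[0,0,0],[23,-23,2],22],[[0,0,0],[27,-33,2],22],[[0,0,0],[29,-43,2],22],[[0,0,0],[30,-53,2],22],[[0,0,0],[28,-63,2],22],[[0,0,0],[25,-73,2],22],[[0,0,0],[20,-82,2],22],[[0,0,0],[13,-90,2],22]]'; python3 - <<'E'
from h import *
s=env.get_state();print(invF(s['position']),s['contact_force'])
rel([F(-19,159-6,55),F(-19,159-9,55)],FY+np.pi/4)
E
```

```text
t: 22.05
position: [0.5728, 0.1347, 0.0542]
eef_rot: [[-0.756, 0.654, 0.0], [0.654, 0.756, -0.0], [-0.0, -0.0, -1.0]]
contact_force: [0.6, 1.5, -0.3]
gripper_width: 0.0222
grasp_force: 0.5
[-19.77613868 156.95384615] [ 0.57489437  1.50047487 -0.31485591]
rot [-0.0001, 0.0004, -0.0005] q7 0.11
  shift [-3.3, -2.2, -0.8]
  shift [-5.5, -4.4, -0.8]
```

```bash
python3 -m inch '[[[0,0,0],[-2,-2,0],22],[[0,0,0],[-4,-4,0],22],[[0,0,0],[-4,-4,0],22]]'; python3 -m inch '[[[0,0,0],[-1,-2,0],22],[[0,0,0],[-2,-3,0],22],[[0,0,0],[-2,-3,0],22]]'; python3 -c "
from h import *
s=env.get_state();print(invF(s['position']),s['contact_force'])"
```

```text
t: 22.35
position: [0.5739, 0.1294, 0.0541]
eef_rot: [[-0.756, 0.655, 0.0], [0.655, 0.756, -0.0], [-0.0, -0.0, -1.0]]
contact_force: [-0.4, -0.6, -0.4]
gripper_width: 0.0218
grasp_force: 0.0
t: 22.65
position: [0.5735, 0.1276, 0.0542]
eef_rot: [[-0.757, 0.653, 0.001], [0.653, 0.757, 0.002], [0.001, 0.002, -1.0]]
contact_force: [2.9, 5.4, -2.4]
gripper_width: 0.0219
grasp_force: 3.1
[-19.62884783 149.84802946] [ 2.90300341  5.44843963 -2.38099305]
```

```bash
python3 -m inch '[[[0,0,0],[-1,-1,0],22],[[0,0,0],[-2,-2,0],22],[[0,0,0],[-2,-2,0],22]]'; python3 -m inch '[[[0,0,0],[2,2,0],22],[[0,0,0],[4,4,0],26],[[0,0,0],[4,4,-40],26],[[0,0,0],[4,4,-90],26],[[0,0,0],[130,-60,-130],26],[[0,0,0],[130,-60,-150],40],[[0,0,0],[130,-60,-150],40],[[0,0,0],[130,-60,-150],40],[[0,0,0],[130,-60,-150],40],[[0,0,0],[130,-60,-150],40]]'; python3 - <<'E'
from h import *
d=cam('wrist');e=cam('top');f=e['frame'];cv2.imwrite('pics/t11.png',f);cv2.imwrite('pics/w11.png',d['frame'])
for n,x in(('red',((0,150,60),(6,255,255))),('yel',((20,120,80),(32,255,255))),('or',((7,150,90),(17,255,255)))):
    print(n,[(b[0].tolist(),b[1]) for b in blobs(mask(f,*x),10) if 100<b[0][0]<540 and b[0][1]>150])
for th in(0,.05,.1):print(th,proj(e,[F(36-55*np.cos(th),158+55*np.sin(th),80),F(36-40*np.sin(th),158-40*np.cos(th),60)]).round(1).tolist())
print(env.get_state()['position'])
print('cup',[(b[0].tolist(),b[1]) for b in blobs(cv2.inRange(cv2.cvtColor(f,cv2.COLOR_BGR2GRAY),0,28),60) if 300<b[0][0]<360 and b[0][1]<230])
E
```

```text
t: 22.95
position: [0.5737, 0.1271, 0.0544]
eef_rot: [[-0.758, 0.652, 0.002], [0.652, 0.758, 0.005], [0.002, 0.004, -1.0]]
contact_force: [2.7, 15.0, -5.9]
gripper_width: 0.022
grasp_force: 7.4
t: 23.95
position: [0.4365, 0.1626, 0.2039]
eef_rot: [[-0.756, 0.655, 0.0], [0.655, 0.756, -0.0], [-0.0, -0.0, -1.0]]
contact_force: [0.7, -0.2, -0.4]
gripper_width: 0.04
grasp_force: 0.0
red [([399.0, 228.9], np.int32(30)), ([262.9, 237.5], np.int32(18)), ([165.6, 260.0], np.int32(1366))]
yel [([379.7, 206.9], np.int32(263)), ([278.9, 213.0], np.int32(256))]
or [([186.3, 176.0], np.int32(241)), ([200.5, 206.4], np.int32(236)), ([482.7, 298.6], np.int32(520))]
0 [[262.5, 236.4], [279.2, 213.2]]
0.05 [[261.3, 236.5], [279.3, 214.1]]
0.1 [[260.1, 236.4], [279.2, 214.9]]
[0.43643242 0.16273024 0.2034234 ]
cup [([329.6, 186.0], np.int32(284))]
```

The collar is at 0: it reached the hard stop at 15 N, and the pin and gate pixels match the prediction. The gauge is in the tray, and the cup, right gate and right pin have not moved. I hand in.

```bash
python3 -c "
from bench import job
print(job.sign_off())"
```

```text
the job is handed in; nothing more can be done
None
```

I handed the job in at about 24 s of the 72 s allowed. The gauge stands in the blue tray, the blank is home in the left nest, and the left collar is back at its locked stop; the sign-off returned no verdict.

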